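# Hook the kitchen timer out from under the rack and set it

## Robot

A 7-joint arm with a two-finger parallel gripper is mounted at the origin on the work surface. World frame = base frame: x ahead of the robot, y to its left, z up, the work surface at z = 0. Lengths are in m, angles in rad, forces in N, time in s.
With the tool pointing down it reaches from about 0.35 to 0.9 m from the base axis. Payload 19.9 kg.
Tool frame: the origin (TCP) lies at the very end of the fingers, on their centre line; the grasp point (between the pads) lies arm.grip_depth behind it (arm.grip_depth is the distance from the TCP to the grasp point, in m); z points along the fingers, y is the line along which they close (so a half turn about z gives the same grasp; the last joint's range is limited). The gripper opens to 85 mm and grips with 20 to 120 N. Pads are 22 mm wide; open, the fingers measure 114 mm over their backs; the gripper's body (76 mm by 85 mm) begins 54 mm behind the grasp point. The pads swing forward as they close: fully open they stand 13 mm farther back than shut.
Start: joints at [-1.3, 0.417, -0.01, 1.614, 0.005, 1.111, -0.053], TCP at [0.192, 0.595, 0.231] pointing down, gripper open.
Joint ranges: [-2.81, 2.81], [-0.39, 2.02], [-1.27, 1.25], [0.06, 2.57], [-1.19, 4.33], [0.19, 2], [-2.82, 2.82]. Speed limits (rad/s): [1.89, 1.89, 2.39, 2.39, 3.01, 3.01, 3.01].

## Interface

Orientations are given as a rotation vector (axis times angle).
In Python, from bench import arm, hand, planner, snapshot, camera_info, workorder, find_in gives the robot as it stands. Calls block until the motion is done:
- arm.move_to(position, orientation): joint-space move of the TCP to a pose.
- arm.move_linear(position, rot=None, speed=0.15, force_limit=None): straight line of the TCP; rot=None keeps the orientation; speed is the mean speed in m/s. With force_limit (N) it stops when the force on the tool has changed by that much, and returns True; else False.
- arm.move_j(angles): joint-space move.
- hand.grip(opening): opening from 0.0 (shut) to 1.0 (fully open); the grip force is fixed at half the most; returns when the fingers have stopped.
- arm.hold(seconds).
- planner.ik(position, orientation): joint angles nearest the present ones, or None.
- arm.sense(): the state.
- snapshot(name): name is "scene" or "top" or "wrist"; returns the picture (400x640x3 uint8, red, green, blue); there is no depth.
- camera_info(name): a dict with "fx", "fy", "cx", "cy" (pixels), "origin" and "attitude" of the camera in the world; the wrist camera has in their place "T_tool_cam" (4x4, takes a point from camera to tool coordinates, whose origin is the TCP and whose axes are the flange's). Camera axes: x right, y down, z forward; pixel columns grow to the right and rows downward; lengths in m; the calibration is good to about 2 mm. The wrist camera is an equidistant fisheye: a pixel r from the principal point sees the ray r / f radians off the axis. A picture is of the moment at which its call begins: read the wrist's pose just before it. camera_info takes no time and is no camera call.
A pose or a line that the arm cannot do raises arm.PlanningError and nothing moves.
- workorder.job_done(): hands the job in; it is judged then, once.
Trained networks look in the newest picture that a camera, given by its name, has taken for a name from the list of things; names that differ only in an ending like _2 or _b are one class to them, and where a whole thing is asked for, a point or a joint stands for the part that bears it (a point fixed in the world has none). Each returns a list of dicts, best first, with "score" (0 to 1); they miss things now and then, are a little off and sometimes report something else, mostly with a low value. They report only what shows in the picture. A call takes as long as a camera call.
- find_in(camera, label): "centre" ([column, row] in pixels, amid what is visible of it).
The state is a dict: "time_s": time; "joint_positions": joint angles; "joint_vel": joint speeds; "effort": joint torques, N m; "ee_pos": TCP position; "tool_rot": TCP orientation; "force": force on the tool from outside, world axes, zero at the start; "moment": the same for the moment, N m; "gripper_width": opening from 0.0 (shut) to 1.0 (fully open); "grasp_force": force on a finger pad.
Only numpy, scipy, OpenCV 4.12 (cv2) and the standard library are available. Lean on these libraries where they do the work, as an engineer would, in place of code of your own. Each camera call takes 0.05 s, during which the arm holds its last target. There are 200 camera calls.

## Task

Take the reaching hook and use it to drag the kitchen timer out from under the wire rack, without reaching in by hand, until there is at least 5 cm of open counter between the timer and the rack; then lay the hook flat on the counter, not touching the timer. Wind the timer's dial clockwise past its last mark (20 minutes), then turn it back to the middle mark (10 minutes) and let go. Leave the timer upright and the other things where they are.

Things in the scene. Friction and masses are not known exactly. Their poses are not given: they have to be found in the camera images.
- hook_grip (a point): Reaching hook, loose, lying flat on the counter, 0.18 kg. This point is the middle of its wooden handle, 15 mm above its underside. x runs from the handle along the steel rod to the crook, y is the side the crook turns to (left, looking along x), z up. The handle is a box 24 mm wide, 30 mm high, from x = -60 to +50 mm.
- hook: The same hook; origin on its underside, 15 mm below hook_grip, same axes. Its rod is 8 mm thick and lies on the counter (axis at z = 4 mm), straight along y = 0 to x = 200 mm; there the crook begins: a straight bar, as thick, from (200, 0) to its tip at (190, 85) mm, so leaning back slightly towards the handle.
- timer_center (a point): Mechanical kitchen timer: round white base 90 mm across, 46 mm high, upright sides, 0.5 to 0.75 kg, standing loose on the counter under the rack; its foot does not slip when the dial is turned. This point is on its axis, 23 mm above the counter. z is up.
- timer: The same timer, dial included; origin: centre of its underside. Its x axis points to the middle (10 minute) mark of the scale on the base's top: five black ticks 0.4 rad apart, clockwise seen from above: 0 (long, 0.8 rad counter-clockwise of x), 5 (short), 10 (long), 15 (short), 20 (long, the last). They lie at 25 to 38 mm radius.
- timer_grip (a point): Point on the timer's axis amid the dial's black bar grip, 65 mm above the counter. The bar is 44 mm long, 14 mm wide, 28 mm high (51 to 79 mm above the counter; it stands on a steel disc 48 mm across, 5 mm thick, on the base's top at 46 mm). Axes as timer; they do not turn with the dial.
- dial (a joint): Dial angle in rad, 0 at the 0 minute mark, growing clockwise seen from above, 0.08 rad a minute: 0.8 at 10, 1.6 at 20 minutes; a stop at 2.0. The bar grip is the pointer; its end with the white stripe points at the mark, at angle 0.8 - joint (counter-clockwise from above) from the timer's x axis. Light friction (0.02 N m) holds it where it is left.
- rack: Fixed wire rack 160 mm deep (x), 500 wide (y), open all round; its top wires, 50 mm apart, 140 mm above the counter; 8 mm legs at its corners. Origin: on the counter under its centre; x points away from the robot (within 0.15 rad), so the front edge is at x = -80 mm. The timer starts at x -30 to -15, y 0 to 50 mm. A bowl and a carton stand on its ends, to 235 mm high; y -140 to 110 is bare.
- jar: Glass storage jar 80 mm across, 100 mm high, standing under the rack at its +y end. Origin: centre of its underside. Bystander.
- spice: Amber spice jar 46 mm across, 90 mm high, standing under the rack at its -y end (about 205 mm from the rack's centre). Origin: centre of its underside. Bystander.
- mug: Blue mug 84 mm across, 95 mm high, on the counter to the left. Origin: centre of its underside. Bystander.
- can: Tin can 76 mm across, 110 mm high, on the counter right of the rack. Origin: centre of its underside. Bystander.
- oil: Green oil bottle 68 mm across, 230 mm high, left of the rack. Origin: centre of its underside. Bystander.
- bowl: Wooden bowl 130 mm across, 55 mm high, at the left. Origin: centre of its underside. Bystander.

How it is judged:
By the outcome, as a careful person would: the job done as asked, in the order asked, and still so for the second after the job is handed in, with the robot touching nothing.
It also fails if it takes over 67 s, if anything falls off the work surface, if the arm or the gripper's body presses on something with over 40 N, if the wrist force passes 120 N, or if a joint passes its speed limit or range.

## Working session

There is one attempt and no reset: what is moved stays moved. The work goes in short steps, each a Python script; the robot and the scene stay as the last script left them, time stands still between calls to the robot, and variables do not carry over. Pictures are saved under pics/ and viewed, at most 10 in all, crops included, and the job is handed in when it is done.

```bash
ls; mkdir -p pics
python3 - <<'E'
from bench import *
import cv2,numpy as np
s=arm.sense();print(s['time_s'],s['tool_rot'],s['ee_pos'],arm.grip_depth)
for n in("scene","top"):
    im=snapshot(n);cv2.imwrite(f"pics/{n}0.png",im[:,:,::-1]);print(n,{k:np.round(v,4).tolist() for k,v in camera_info(n).items() if not isinstance(v,str)})
    for l in("hook","hook_grip","timer","rack","jar","spice","mug","can","dial"):
        print(l,[(np.round(d['centre']).tolist(),round(d['score'],2)) for d in find_in(n,l)[:2]])
print(camera_info("wrist"))
E
```

```text
pics
0.0 [-4.89341677e-01 -3.10311907e+00  1.88468130e-03] [0.19221304 0.59434695 0.23067138] 0.0187
scene {'fx': 449.1439, 'fy': 449.1439, 'cx': 320.3506, 'cy': 193.6112, 'origin': [1.5428, 0.0099, 0.7124], 'attitude': [-1.6425, -1.6091, 0.8475]}
hook [([225.0, 185.0], 0.84)]
hook_grip [([224.0, 182.0], 0.87)]
timer [([339.0, 234.0], 0.63), ([220.0, 183.0], 0.3)]
rack [([273.0, 196.0], 0.57)]
jar [([409.0, 237.0], 0.81), ([221.0, 187.0], 0.43)]
spice [([250.0, 234.0], 0.78)]
mug [([398.0, 164.0], 0.83)]
can [([132.0, 214.0], 0.87)]
dial [([342.0, 227.0], 0.71)]
top {'fx': 500.8948, 'fy': 500.8948, 'cx': 312.0872, 'cy': 197.4418, 'origin': [0.3187, 0.0338, 1.2692], 'attitude': [-1.9889, 2.2089, -0.2478]}
hook []
hook_grip [([412.0, 256.0], 0.76)]
timer [([277.0, 169.0], 0.78)]
rack [([279.0, 116.0], 0.71)]
jar [([222.0, 158.0], 0.8), ([154.0, 262.0], 0.44)]
spice [([363.0, 150.0], 0.91)]
mug [([214.0, 287.0], 0.66)]
can [([478.0, 159.0], 0.56)]
dial [([278.0, 169.0], 0.51)]
{'fx': 309.70691628693146, 'fy': 309.70691628693146, 'cx': 317.61956476172753, 'cy': 199.1155922876156, 'T_tool_cam': array([[ 4.83951873e-04, -9.50879726e-01, -3.09560193e-01,
         8.01165673e-02],
       [ 9.99999760e-01,  6.13717635e-04, -3.21811078e-04,
        -1.59615893e-03],
       [ 4.95986179e-04, -3.09559963e-01,  9.50879794e-01,
        -1.41637161e-01],
       [ 0.00000000e+00,  0.00000000e+00,  0.00000000e+00,
         1.00000000e+00]])}
```

View pics/top0.png

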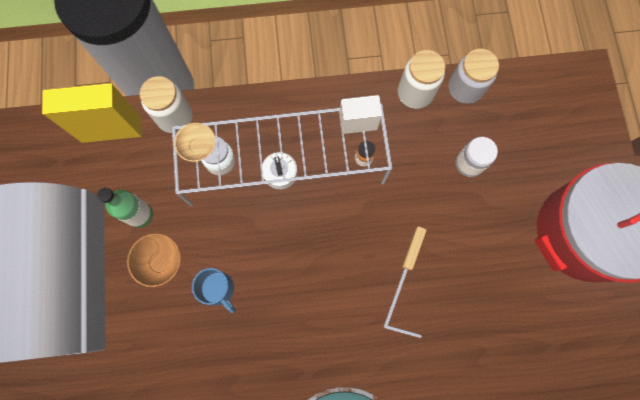

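View pics/scene0.png

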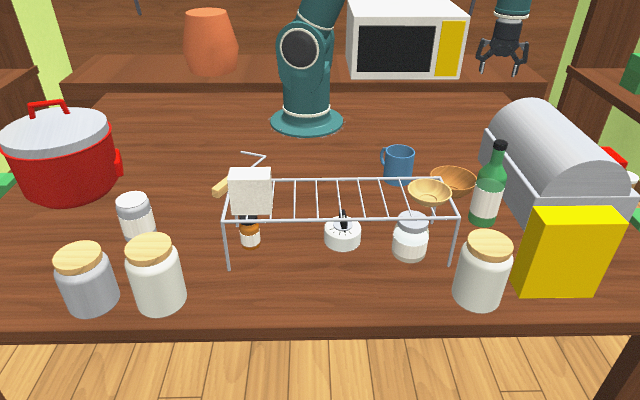

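```bash
cat > h.py <<'E'
from bench import *
import cv2,numpy as np
from scipy.spatial.transform import Rotation as R
def ray(n,px,pose=None):
    c=camera_info(n);x=(px[0]-c['cx'])/c['fx'];y=(px[1]-c['cy'])/c['fy']
    if n=="wrist":
        p,rv=pose;T=np.eye(4);T[:3,:3]=R.from_rotvec(rv).as_matrix();T[:3,3]=p;T=T@c['T_tool_cam']
        t=np.hypot(x,y);d=np.array([x,y,0])/max(t,1e-9)*np.sin(t)+[0,0,np.cos(t)]
        return T[:3,3],T[:3,:3]@d
    return np.array(c['origin']),R.from_rotvec(c['attitude']).as_matrix()@np.array([x,y,1])
def p2w(n,px,z,pose=None):
    o,d=ray(n,px,pose);return (o+d*(z-o[2])/d[2])[:2]
def down(yaw):  # tool pointing down, tool x axis at world angle yaw
    return (R.from_euler('z',yaw)*R.from_euler('x',np.pi)).as_rotvec()
def yaw_of(rv): 
    x=R.from_rotvec(rv).as_matrix()[:,0];return np.arctan2(x[1],x[0])
E
python3 - <<'E'
from h import *
P=lambda n,px,z:np.round(p2w(n,px,z),4)
print('handle',P('top',(415,248),.02),'rod0',P('top',(405,268),.004),'crook',P('top',(386,327),.004),'tip',P('top',(421,336),.004))
print('rack corners',[P('top',p,.14) for p in((174,127),(383,109),(391,167),(178,192))])
print('timer base top est',P('top',(279,171),.046),'dial',P('top',(278,167),.07),'sc',P('scene',(342,227),.06))
print('spice',P('top',(363,153),.06),'mug',P('top',(214,287),.09))
s=arm.sense();print(yaw_of(s['tool_rot']))
im=snapshot('top');cv2.imwrite('pics/crop.png',cv2.resize(im[90:350,160:460,::-1],None,fx=2.3,fy=2.3,interpolation=cv2.INTER_CUBIC))
E
```

```text
handle [ 0.4542 -0.23  ] rod0 [ 0.4088 -0.2009] crook [ 0.2717 -0.1339] tip [ 0.2418 -0.2156]
rack corners [array([0.7898, 0.3258]), array([ 0.7822, -0.1785]), array([ 0.6358, -0.1773]), array([0.6281, 0.3231])]
timer base top est [0.6817 0.0892] dial [0.6852 0.0897] sc [0.7157 0.0864]
spice [ 0.7023 -0.1271] mug [0.4054 0.2623]
2.8288451476460965
```

View pics/crop.png

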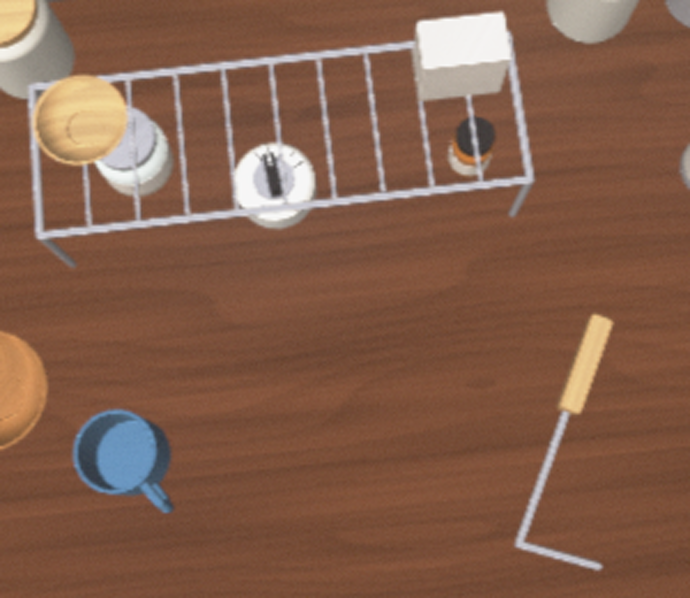

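```bash
cat >> h.py <<'E'
HY=2.657
E
python3 - <<'E'
from h import *
c=np.array([.4487,-.2271]);u=np.array([np.cos(HY),np.sin(HY)])
g=c-0.030*u
print(g,p2w('top',(420.9,228.3),.03),p2w('top',(408.3,269.1),.03),p2w('top',(279.1,168.3),.046))
o=down(HY-np.pi)
q=planner.ik([*g,.12],o);print('grasp',np.round(q,2))
for p in([.35,-.2,.06],[.45,-.075,.004],[.531,-.075,.004],[.531,.034,.004],[.33,.034,.004]):
    q=planner.ik(p,down(np.pi));print(p,None if q is None else np.round(q,2))
arm.move_to([*g,.12],o)
arm.move_linear([*g,.006],speed=.12,force_limit=15)
hand.grip(0)
s=arm.sense();print(s['time_s'],s['ee_pos'],s['gripper_width'],s['grasp_force'],s['joint_positions'])
E
```

```text
[ 0.47524594 -0.24107544] [ 0.50049767 -0.24992652] [ 0.40339698 -0.20370513] [0.68883095 0.08828876]
grasp [-0.39  0.66  1.08  1.96 -0.72  0.97 -1.01]
[0.35, -0.2, 0.06] [-0.33  0.47  0.91  2.3  -0.63  0.65  2.63]
[0.45, -0.075, 0.004] [-0.2   0.53  0.36  2.18 -0.38  0.49  2.02]
[0.531, -0.075, 0.004] [-0.2   0.62  0.36  1.98 -0.37  0.6   1.98]
[0.531, 0.034, 0.004] [-0.29  0.6   0.21  1.99 -0.21  0.57  1.64]
[0.33, 0.034, 0.004] [-0.48  0.39  0.32  2.46 -0.37  0.33  1.73]
5.8583 [ 0.47544253 -0.24114415  0.00633306] 0.26517238438643964 59.68085825443268 [-0.25783955  0.80511494  0.88415176  2.00397423 -0.90650332  0.78723163
 -0.87815854]
```

Run:
```python
from h import *
s=arm.sense();p=s['ee_pos']
arm.move_linear([p[0]-.06,p[1]+.07,.06],speed=.12)
q=planner.ik([.40,-.075,.05],down(np.pi));print(np.round(q,2),np.round(arm.sense()['joint_positions'],2))
if q[6]>1.5:
    arm.move_to([.40,-.075,.05],down(np.pi))
s=arm.sense();print(s['time_s'],s['ee_pos'],s['gripper_width'],yaw_of(s['tool_rot']))
im=snapshot('top');cv2.imwrite('pics/top1.png',cv2.resize(im[90:350,160:460,::-1],None,fx=2.3,fy=2.3,interpolation=cv2.INTER_CUBIC))
```

```text
[ 0.89  0.5  -0.91  2.25  0.64  0.68  1.09] [-0.5   0.63  1.03  2.19 -0.8   0.77 -0.98]
6.9 [ 0.41565895 -0.17137532  0.05989123] 0.2634173535982824 -0.4844915109896523
```

View pics/top1.png

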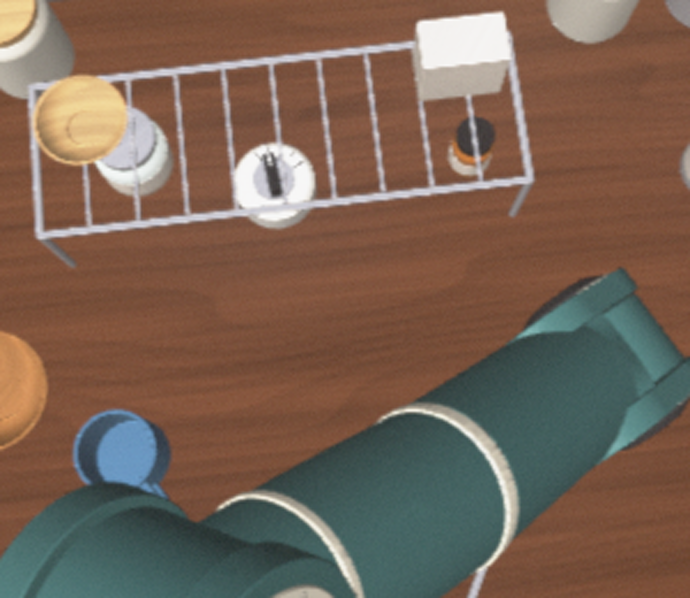

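Run:
```python
from h import *
a=np.array([.4157,-.1714]);b=np.array([.42,-.075])
for k,y in enumerate(np.linspace(-.4845,np.pi,6)[1:]):
    p=[*(a+(b-a)*(k+1)/5),.06]
    q=planner.ik(p,down(y));q0=arm.sense()['joint_positions'];d=np.abs(q-q0).max()
    print(np.round(q,2),round(d,2))
    if d>1.3: break
    arm.move_to(p,down(y))
s=arm.sense();print(s['time_s'],s['ee_pos'],s['gripper_width'],yaw_of(s['tool_rot']))
im=snapshot('top');cv2.imwrite('pics/top2.png',cv2.resize(im[90:350,160:460,::-1],None,fx=2.3,fy=2.3,interpolation=cv2.INTER_CUBIC))
```

```text
[-0.44  0.52  0.87  2.2  -0.65  0.69 -0.44] 0.54
[-0.35  0.45  0.7   2.21 -0.49  0.63  0.09] 0.54
[-0.24  0.39  0.51  2.22 -0.34  0.6   0.63] 0.55
[-0.13  0.36  0.32  2.22 -0.21  0.58  1.19] 0.56
[-0.02  0.35  0.14  2.22 -0.09  0.58  1.76] 0.57
9.975 [ 0.41794298 -0.08375104  0.05978417] 0.27051038170876357 3.1107062939073566
```

View pics/top2.png

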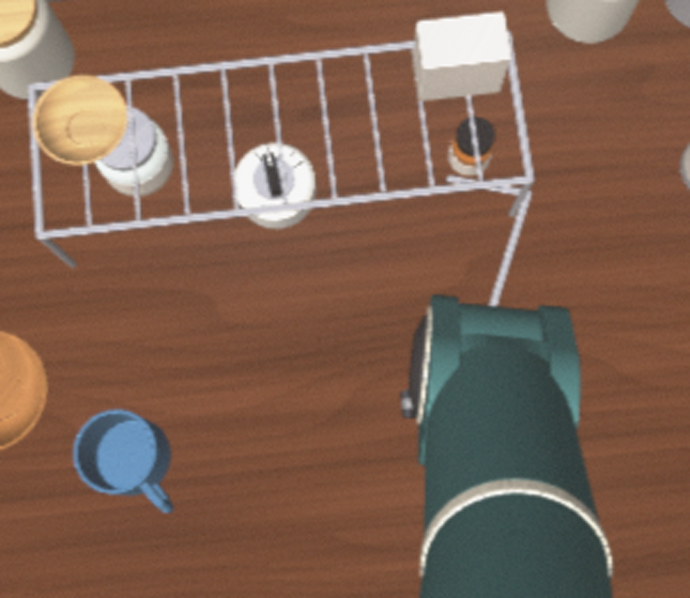

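Run:
```python
from h import *
s=arm.sense();print(s['time_s'],s['ee_pos'],yaw_of(s['tool_rot']),s['tool_rot'],s['force'],s['moment'])
for z in(.02,.05,.08,.12):print(z,[np.round(p2w('top',(160+a/2.3,90+b/2.3),z),4) for a,b in((493,305),(527,187),(450,181))])
im=snapshot('scene');cv2.imwrite('pics/sc2.png',cv2.resize(im[100:260,180:400,::-1],None,fx=3.5,fy=3.5,interpolation=cv2.INTER_CUBIC))
```

```text
10.025 [ 0.41793975 -0.08370182  0.05976828] 3.1106053561394695 [-0.04864834 -3.13989159  0.00621802] [-11.56016315 -56.28616666   0.46025204] [-12.73231822   2.02966165 -13.3859123 ]
0.02 [array([ 0.5287, -0.1375]), array([ 0.6585, -0.1934]), array([ 0.6746, -0.1081])]
0.05 [array([ 0.5237, -0.1334]), array([ 0.6503, -0.1879]), array([ 0.6661, -0.1047])]
0.08 [array([ 0.5186, -0.1293]), array([ 0.6421, -0.1824]), array([ 0.6575, -0.1012])]
0.12 [array([ 0.5119, -0.1238]), array([ 0.6313, -0.1752]), array([ 0.6461, -0.0967])]
```

View pics/sc2.png

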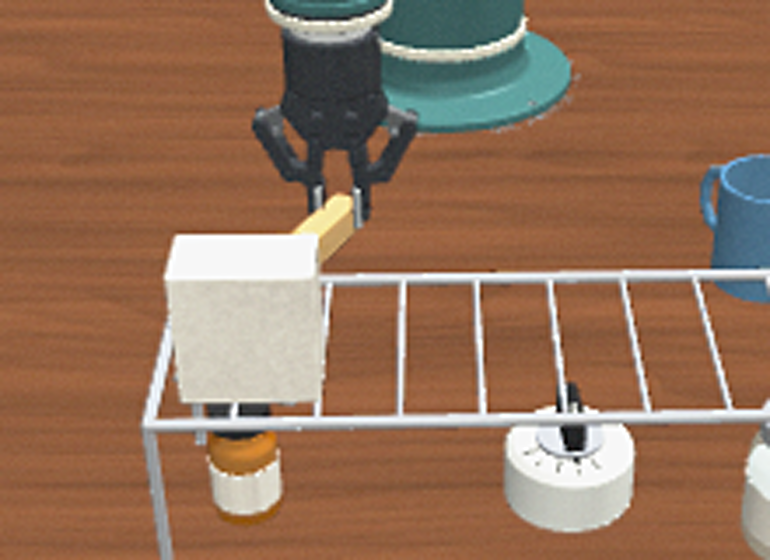

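Run:
```python
from h import *
def go(p,y):
    arm.move_linear(p,down(y),speed=.08);s=arm.sense()
    print(round(s['time_s'],2),np.round(s['ee_pos'],4),round(yaw_of(s['tool_rot']),3),np.round(s['force'],1),round(s['gripper_width'],3))
go([.416,-.094,.06],2.75)
im=snapshot('top');a=im
go([.413,-.104,.06],2.4)
b=snapshot('top')
cv2.imwrite('pics/top3.png',np.hstack([cv2.resize(i[140:270,310:440,::-1],None,fx=3,fy=3,interpolation=cv2.INTER_CUBIC) for i in(a,b)]))
```

```text
10.62 [ 0.4159 -0.0936  0.0598] 2.752 [-0.4 -0.3 -2.8] 0.268
11.17 [ 0.4131 -0.1036  0.06  ] 2.405 [ 0.5 -0.3 -1.1] 0.266
```

View pics/top3.png

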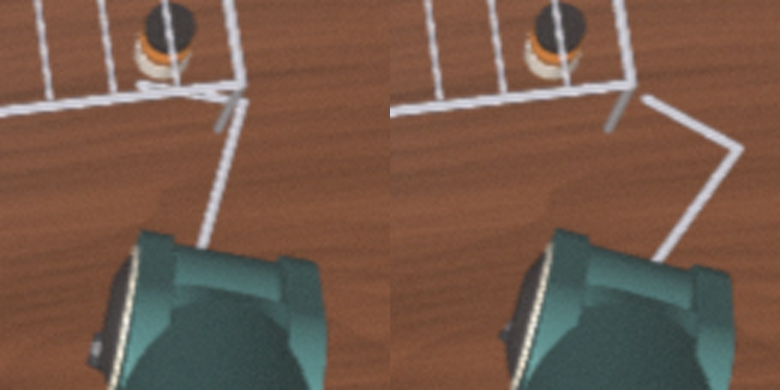

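```bash
cat >> h.py <<'E'
def go(p,y,v=.12,**k):
    r=arm.move_linear(p,down(y),speed=v,**k);s=arm.sense()
    print(r,round(s['time_s'],2),np.round(s['ee_pos'],4),round(yaw_of(s['tool_rot']),3),np.round(s['force'],1),round(s['gripper_width'],3))
E
python3 - <<'E'
from h import *
go([.35,-.10,.06],2.5)
go([.36,-.075,.04],3.14159)
a=snapshot('top')
cv2.imwrite('pics/top4.png',cv2.resize(a[130:280,240:440,::-1],None,fx=4,fy=4,interpolation=cv2.INTER_CUBIC))
E
```

```text
False 11.89 [ 0.3509 -0.1001  0.0602] 2.5 [ 0.1  0.2 -2.6] 0.268
False 12.68 [ 0.3603 -0.0752  0.04  ] 3.139 [-0.1  0.1 -1.5] 0.266
```

View pics/top4.png

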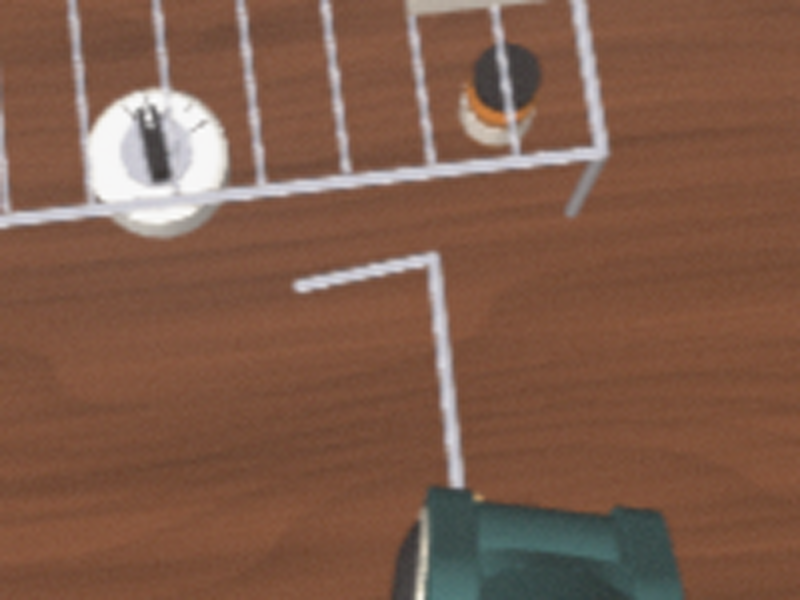

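Run:
```python
from h import *
print([np.round(p2w('top',p,.03),4) for p in((348.5,194.5),(314.75,201.75))],p2w('top',(240+157/4,130+145/4),.046),p2w('top',(240+497/4,130+70/4),.09))
go([.38,-.072,.011],np.pi,.1,force_limit=12)
go([.535,-.072,.011],np.pi,.12,force_limit=12)
a=snapshot('top');print(find_in('top','timer')[:1],find_in('top','spice')[:1])
cv2.imwrite('pics/top5.png',cv2.resize(a[100:250,240:440,::-1],None,fx=4,fy=4,interpolation=cv2.INTER_CUBIC))
```

```text
[array([ 0.6059, -0.0804]), array([0.5961, 0.0069])] [0.69420464 0.08742611] [ 0.70658376 -0.12797859]
True 13.17 [ 0.3813 -0.0718  0.0098] 3.141 [-2.3  0.1 15.4] 0.265
True 13.52 [ 0.3879 -0.0717  0.0095] 3.141 [3.7 1.1 6.4] 0.269
[{'centre': [277.5, 166.0], 'score': 0.59}] [{'centre': [278.5, 167.0], 'score': 0.6}]
```

View pics/top5.png

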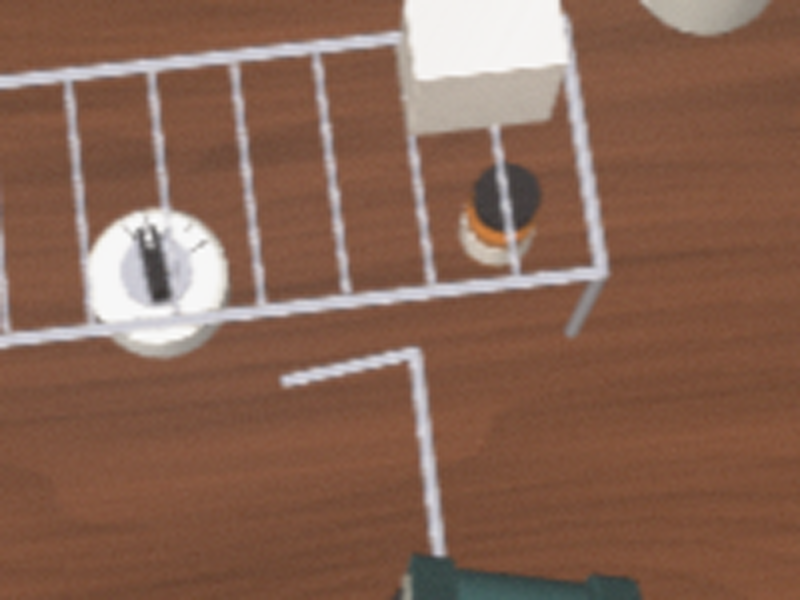

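Run:
```python
from h import *
P=lambda a,b,z=.006:np.round(p2w('top',(240+a/4,100+b/4),z),4)
print(P(417,352),P(284,382))
go([.388,-.070,.016],np.pi,.1)
go([.522,-.070,.016],np.pi,.12,force_limit=12)
a=snapshot('top')
cv2.imwrite('pics/top6.png',cv2.resize(a[100:250,240:440,::-1],None,fx=4,fy=4,interpolation=cv2.INTER_CUBIC))
```

```text
[ 0.6299 -0.0737] [0.619  0.0143]
False 13.92 [ 0.3879 -0.0699  0.0163] 3.141 [-0.2 -0.3 -1.3] 0.266
False 15.18 [ 0.5214 -0.07    0.0159] 3.141 [-0.2  0.3 -1.1] 0.264
```

View pics/top6.png

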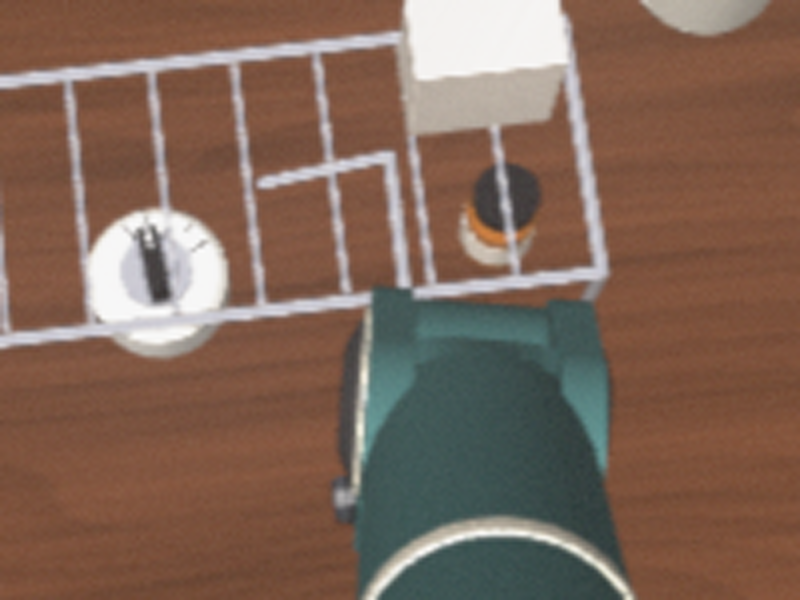

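Run:
```python
from h import *
P=lambda a,b,z=.012:np.round(p2w('top',(240+a/4,100+b/4),z),4)
print('corner',P(390,155),'tip',P(263,184),'timer rear top edge',P(152,208,.046),'left',P(88,272,.046),'right',P(228,272,.046))
print(planner.ik([.306,.034,.016],down(np.pi)))
go([.530,-.068,.016],np.pi,.1,force_limit=12)
go([.530,.034,.016],np.pi,.12,force_limit=10)
```

```text
corner [ 0.7639 -0.0714] tip [0.7528 0.0143] timer rear top edge [0.7325 0.0872] left [0.6942 0.1315] right [0.6848 0.0429]
[-0.32787167  0.30951543  0.12792355  2.50262334 -0.11881127  0.33401137
  1.47713276]
False 15.48 [ 0.5302 -0.0679  0.0161] -3.141 [-0.3 -0.4 -1.3] 0.264
False 16.48 [0.53   0.0331 0.016 ] 3.141 [ 0.   0.2 -1.5] 0.266
```

Run:
```python
from h import *
go([.306,.034,.016],np.pi,.09)
print(planner.ik([.31,-.12,.02],down(np.pi)))
a=snapshot('top')
for l in('timer','dial','spice','rack'):print(l,[(d['centre'],round(d['score'],2),np.round(p2w('top',d['centre'],.05),3)) for d in find_in('top',l)[:2]])
# white blob of timer top
h=cv2.cvtColor(a,cv2.COLOR_RGB2HSV);m=((h[:,:,1]<40)&(h[:,:,2]>200)).astype(np.uint8)
n,_,st,c=cv2.connectedComponentsWithStats(m)
for i in range(1,n):
    if st[i,4]>200:print(st[i],c[i],np.round(p2w('top',c[i],.046),3))
```

```text
False 19.12 [0.3062 0.034  0.016 ] 3.142 [ 3.4  0.6 -2.3] 0.268
[ 0.16126571  0.32492289  0.12703844  2.4479369  -0.11114298  0.37326959
  1.95606535]
timer [([286.5, 243.9], 0.76, array([0.494, 0.087])), ([126.1, 205.5], 0.67, array([0.632, 0.477]))]
dial [([288.5, 242.7], 0.61, array([0.496, 0.082])), ([310.5, 263.9], 0.49, array([0.439, 0.034]))]
spice [([289.9, 246.5], 0.34, array([0.487, 0.08 ])), ([280.9, 134.6], 0.24, array([0.777, 0.075]))]
rack [([292.0, 115.5], 0.56, array([0.826, 0.042]))]
[405  62  38  28 262] [419.17175573  81.16793893] [ 0.889 -0.302]
[341  95  42  25 819] [361.05738706 107.3992674 ] [ 0.831 -0.14 ]
[142  99  36  18 204] [161.21078431 110.21078431] [0.879 0.382]
[203 112 105  14 219] [254.81278539 118.30593607] [0.831 0.139]
[176 117 215  77 563] [294.41385435 174.97690941] [0.667 0.051]
[201 136  31  36 463] [217.42980562 156.97408207] [0.736 0.243]
[468 137  29  29 653] [482.01837672 150.78101072] [ 0.68  -0.432]
[ 569  169   71  108 4997] [604.11526916 226.07904743] [ 0.456 -0.695]
[   0  183   36  172 4863] [ 16.56590582 256.25313592] [0.533 0.748]
[ 82 190   3 139 254] [ 82.63779528 252.90944882] [0.525 0.587]
[271 222  39  41 940] [289.13829787 243.65744681] [0.494 0.081]
```

```bash
cat >> h.py <<'E'
def w2pw(X,pose):  # world points (N,3) -> wrist pixels
    c=camera_info('wrist');T=np.eye(4);T[:3,:3]=R.from_rotvec(pose[1]).as_matrix();T[:3,3]=pose[0];T=T@c['T_tool_cam']
    v=(X-T[:3,3])@T[:3,:3];r=np.hypot(v[:,0],v[:,1]);t=np.arctan2(r,v[:,2])
    return np.stack([c['cx']+c['fx']*t*v[:,0]/r,c['cy']+c['fy']*t*v[:,1]/r],1)
def rect(im,pose,c,z,half=.06,n=240): # top view, row down = -x world, col right = -y world
    g=np.linspace(-half,half,n);Y,X=np.meshgrid(c[1]-g,c[0]-g)
    p=w2pw(np.stack([X.ravel(),Y.ravel(),np.full(X.size,z)],1),pose).astype(np.float32).reshape(n,n,2)
    return cv2.remap(im,p[:,:,0].copy(),p[:,:,1].copy(),cv2.INTER_LINEAR)
E
python3 - <<'E'
from h import *
go([.326,.034,.016],np.pi,.1)
go([.326,-.13,.016],np.pi,.15)
go([.326,-.13,.004],np.pi,.05,force_limit=6)
hand.grip(1.0)
go([.326,-.13,.12],np.pi,.2)
arm.move_to([.485,.083,.20],down(np.pi))
arm.hold(.2)
s=arm.sense();im=snapshot('wrist');pose=(s['ee_pos'],s['tool_rot'])
np.savez('w1.npz',im=im,p=pose[0],r=pose[1])
print(s['time_s'],s['ee_pos'],s['joint_positions'],[(d['centre'],d['score'],p2w('wrist',d['centre'],.046,pose)) for d in find_in('wrist','timer')[:2]])
t=snapshot('top');print([(d['centre'],round(d['score'],2)) for d in find_in('top','hook')[:2]])
g=cv2.cvtColor(rect(im,pose,(.494,.083),.046,.07,280),cv2.COLOR_RGB2GRAY)
print(cv2.HoughCircles(cv2.GaussianBlur(g,(5,5),0),cv2.HOUGH_GRADIENT,1,100,param1=100,param2=15,minRadius=80,maxRadius=100))
E
```

```text
False 19.73 [0.3254 0.0338 0.0158] 3.141 [ 0.  -0.6 -1.7] 0.263
False 20.97 [ 0.3259 -0.1293  0.016 ] -3.141 [ 1.  -0.1 -1.7] 0.268
True 21.2 [ 0.3264 -0.1295  0.009 ] -3.14 [ 0.3 -0.1 -2.3] 0.264
False 22.53 [ 0.3257 -0.1299  0.1194] -3.142 [ 0.1 -0.5  0.1] 1.004
23.8083 [0.48470967 0.08186227 0.1997503 ] [-0.21705215  0.21610847 -0.01472571  1.97109066  0.00411422  0.95491514
  1.33534894] [([314.0, 190.9], 0.8, array([0.49158533, 0.07680492]))]
[]
[[[144.5 144.5  87.9]]]
```

```bash
cat >> h.py <<'E'
def polar(im,pose,c,z,rs):
    a=np.deg2rad(np.arange(-180,180,2));A,r=np.meshgrid(a,rs,indexing='ij')
    X=np.stack([c[0]+r*np.cos(A),c[1]+r*np.sin(A),np.full(A.shape,z)],-1).reshape(-1,3)
    p=w2pw(X,pose).astype(np.float32).reshape(len(a),-1,2)
    return cv2.cvtColor(cv2.remap(im,p[:,:,0].copy(),p[:,:,1].copy(),cv2.INTER_LINEAR),cv2.COLOR_RGB2GRAY)
E
python3 - <<'E'
from h import *
d=np.load('w1.npz');im,pose,c=d['im'],(d['p'],d['r']),(.4915,.0805)
deg=np.arange(-180,180,2)
for nm,rs in(('long',np.arange(.034,.037,.001)),('inner',np.arange(.027,.031,.001))):
    f=polar(im,pose,c,.046,rs).mean(1);print(nm,[(int(a),int(v)) for a,v in zip(deg,f) if v<150],np.median(f))
for z in(.079,):
    f=polar(im,pose,c,z,np.arange(.010,.020,.001)).mean(1);print('bar',[(int(a),int(v)) for a,v in zip(deg,f) if v<110])
g=cv2.cvtColor(rect(im,pose,c,.079,.03,31),cv2.COLOR_RGB2GRAY)
for r in g:print(''.join('%4d'%v for v in r))
E
```

```text
long [(-32, 148), (-10, 147), (-8, 145), (-2, 148), (0, 88), (2, 91), (4, 110), (14, 95), (16, 123), (18, 146), (34, 135)] 255.0
inner [(-52, 140), (-8, 89), (-6, 78), (-4, 82), (-2, 81), (0, 77), (2, 92), (14, 86), (16, 83), (18, 87), (20, 82), (22, 82), (24, 141)] 255.0
bar [(-180, 92), (-178, 93), (-176, 93), (-174, 92), (-172, 92), (-170, 92), (-168, 91), (-166, 90), (-164, 91), (-162, 90), (-160, 89), (-158, 89), (-156, 88), (-154, 89), (-152, 89), (-150, 88), (-148, 85), (-146, 86), (-144, 94), (-14, 99), (-12, 89), (-10, 95), (-8, 101), (-6, 91), (-4, 80), (-2, 81), (0, 87), (2, 101), (22, 102), (24, 85), (26, 83), (28, 85), (30, 84), (32, 85), (34, 93), (170, 104), (172, 96), (174, 90), (176, 91), (178, 91)]
 115 117 117 117 117 118 118 119 118 119 113 115 115 117 114 111 111 115 112 110 114 110 113 117 109 116 112 111 111 112 107
 114 112 112 115 113 114 118 120 108 119 153 154 180 227 249 214 215 215 200 145 128 109 108 111 113 105 117 106 110 110 108
 114 118 116 115 114 115 110 128 179 242 248 245 250 254 254 254 254 254 253 240 231 224 198 123 106 110 116 109 107 108 110
[... 2800 characters left out ...]
237 246  89  88  87  81  82  77  76 236 236 229 254 255 255 255 255 255 255
 255 255 255 255 255 255 255 251 232 234 234 236 236 241 130  81  81  79  81  75  81 238 229 243 255 255 255 255 255 255 255
 255 255 255 255 255 255 255 255 248 230 235 236 234 239 193  75  77  76  71  95 172 231 242 255 255 255 255 255 255 255 255
 255 255 255 255 255 255 255 255 255 253 227 234 233 236 226  92 111 156 236 236 221 255 255 255 255 255 255 255 255 255 255
 255 255 255 255 255 255 255 255 255 255 255 253 231 234 229 213 229 225 228 246 255 255 255 255 255 255 255 255 255 255 253
 255 255 255 255 255 255 255 255 255 255 255 255 255 255 252 252 253 255 255 255 255 255 255 255 255 255 255 255 255 254 253
```

```bash
cat >> h.py <<'E'
def ticks(im,pose,c):
    a=np.deg2rad(np.arange(-90,90,.5));A,r=np.meshgrid(a,np.arange(.029,.0331,.001),indexing='ij')
    X=np.stack([c[0]+r*np.cos(A),c[1]+r*np.sin(A),np.full(A.shape,.046)],-1).reshape(-1,3)
    p=w2pw(X,pose).astype(np.float32).reshape(len(a),-1,2)
    f=255.-cv2.cvtColor(cv2.remap(im,p[:,:,0].copy(),p[:,:,1].copy(),cv2.INTER_LINEAR),cv2.COLOR_RGB2GRAY).mean(1)
    D=np.rad2deg(a);n,l=cv2.connectedComponents((f>25).astype(np.uint8)[:,None]);l=l[:,0]
    return [(round(float((D[l==i]*f[l==i]).sum()/f[l==i].sum()),1),round(float(np.ptp(D[l==i])),1),int(f[l==i].max())) for i in range(1,n)]
def bar(im,pose,c):
    g=cv2.cvtColor(rect(im,pose,c,.079,.021,211),cv2.COLOR_RGB2GRAY)
    m=(g<160).astype(np.uint8);m=cv2.morphologyEx(m,cv2.MORPH_OPEN,np.ones((15,15)))
    n,l,st,_=cv2.connectedComponentsWithStats(m);i=1+np.argmax(st[1:,4])
    yy,xx=np.nonzero(l==i);k=(yy>90)  # half without stripe
    e=cv2.fitLine(np.stack([xx[k],yy[k]],1).astype(np.float32),cv2.DIST_L2,0,.01,.01).ravel()
    return np.degrees(np.arctan2(e[0],e[1])),(xx[k].mean()-105)*.2,st[i]
E
python3 - <<'E'
from h import *
d=np.load('w1.npz');im,pose=d['im'],(d['p'],d['r'])
for c in((.4915,.0805),(.4905,.080)):print(ticks(im,pose,c),bar(im,pose,c))
E
```

```text
[(-52.7, 4.5, 131), (-2.6, 17.0, 177), (17.5, 13.0, 176), (34.5, 4.0, 136)] (np.float32(21.140465), np.float64(1.874102620568158), array([   52,     0,   111,   211, 14284], dtype=int32))
[(-50.6, 4.5, 131), (-1.9, 16.0, 177), (18.1, 13.5, 175), (34.2, 4.5, 120)] (np.float32(20.381218), np.float64(1.5670880461299619), array([   50,     0,   110,   211, 14505], dtype=int32))
```

```bash
cat >> h.py <<'E'
def fit(im,pose,c0,idx):
    best=[]
    offs=np.array([.8,.4,0,-.4,-.8])[idx];G=255-cv2.cvtColor(im,cv2.COLOR_RGB2GRAY).astype(np.float32)
    r=np.arange(.034,.0376,.0005)
    for dx in np.arange(-5,5.1,.5)*1e-3:
        for dy in np.arange(-5,5.1,.5)*1e-3:
            th=np.deg2rad(np.arange(-40,20,.5));A=(th[:,None]+offs)[:,:,None]
            def samp(A,r):
                X=np.stack([c0[0]+dx+r*np.cos(A),c0[1]+dy+r*np.sin(A),np.full(np.broadcast(A,r).shape,.046)],-1)
                s=X.shape[:-1];p=w2pw(X.reshape(-1,3),pose).astype(np.float32).reshape(s[0],-1,2)
                return cv2.remap(G,p[:,:,0].copy(),p[:,:,1].copy(),cv2.INTER_LINEAR).reshape(s)
            f=np.minimum(samp(A,r).mean(2),150).mean(1)-np.minimum(samp(A,np.arange(.0395,.0435,.001)).mean(2),150).mean(1)*.5
            i=f.argmax();best.append((f[i],dx*1e3,dy*1e3,np.rad2deg(th[i])))
    best.sort(reverse=True);return [np.round(b,2).tolist() for b in best[:5]]
E
python3 - <<'E'
from h import *
d=np.load('w1.npz');im,pose=d['im'],(d['p'],d['r'])
print(fit(im,pose,(.4915,.0805),[0,2,3,4]));print(fit(im,pose,(.4915,.0805),[0,1,2,3,4]))
E
```

```text
[[115.61, 1.5, 0.0, -9.5], [114.09, 1.5, 0.5, -10.0], [110.29, 1.5, -0.5, -9.0], [108.71, 1.0, -0.5, -8.5], [108.07, 1.0, 0.0, -9.5]]
[[110.0, 1.5, 0.0, -9.5], [108.99, 1.5, 0.5, -10.0], [108.68, 1.0, -0.5, -8.5], [107.1, 1.0, 0.0, -9.5], [105.62, 1.0, 0.5, -10.0]]
```

Run:
```python
from h import *
W=lambda a:(a+np.pi)%(2*np.pi)-np.pi
c=(.492,.0803);y0=np.pi+.24
arm.move_to([*c,.12],down(y0))
go([*c,.057],y0,.08,force_limit=10)
hand.grip(0);s=arm.sense();print(s['gripper_width'],s['grasp_force'],s['force'],s['time_s'])
def turn(bary):
    for _ in range(2):
        s=arm.sense();q=np.array(s['joint_positions']);d=W(bary+np.pi-yaw_of(s['tool_rot']))
        if abs(d)<.006:break
        n=max(1,int(np.ceil(abs(d)/.5)))
        for k in range(n):
            q[6]+=d/n;arm.move_j(q)
        arm.hold(.2)
    s=arm.sense();print('bar yaw',W(yaw_of(s['tool_rot'])-np.pi),'joint',.8-W(yaw_of(s['tool_rot'])-np.pi)-.169,np.round(s['ee_pos'],4),np.round(s['force'],1),round(s['moment'][2],2),s['time_s'])
turn(-1.189)
turn(-.169)
hand.grip(1.0)
go([.485,.082,.20],np.pi,.15)
arm.hold(.2)
s=arm.sense();im=snapshot('wrist');pose=(s['ee_pos'],s['tool_rot']);np.savez('w2.npz',im=im,p=pose[0],r=pose[1])
print(s['time_s'])
for idx in([0,4],[0,1,3,4],[0,1,2,3,4]):print(fit(im,pose,(.4915,.0805),idx)[:3])
g=cv2.cvtColor(rect(im,pose,(.492,.0803),.079,.03,31),cv2.COLOR_RGB2GRAY)
for r in g:print(''.join('%4d'%v for v in r))
```

```text
False 25.36 [0.4923 0.0803 0.0574] -2.902 [ 0.   0.1 -0.2] 0.997
0.15036751687321118 61.267070174217224 [-0.90310723  3.43850715  3.30845734] 26.0083
bar yaw -1.1857876783662633 joint 1.8167876783662633 [0.4923 0.0805 0.0572] [ 5.9 -0.3  1.7] 0.03 27.8333
bar yaw -0.1672207884439958 joint 0.7982207884439958 [0.4908 0.0785 0.057 ] [ -6.6 -11.1  15. ] -0.03 29.3333
False 31.13 [0.4846 0.0819 0.1992] 3.141 [-0.8 -1.   0. ] 1.001
31.3333
[[111.92, 0.5, -3.5, -13.5], [111.8, 0.5, -3.0, -14.0], [107.8, 0.5, -4.0, -13.0]]
[[103.56, 0.5, -3.5, -13.5], [103.25, 0.5, -3.0, -14.5], [100.7, 0.5, -2.5, -15.0]]
[[108.53, 0.5, -3.0, -14.5], [108.52, 0.5, -3.5, -13.5], [106.81, 0.5, -2.5, -15.0]]
 116 115 116 117 113 114 116 116 119 118 120 117 117 116 115 117 116 115 116 112 114 114 115 114 113 111 113 111 113 111 108
 114 114 113 114 115 119 115 116 117 115 114 109 117 119 122 127 147 135 130 119 119 114 109 115 115 110 112 109 110 111 109
 109 113 113 113 114 114 115 114 112 112 124 154 211 234 247 244 245 243 240 240 228 198 137 115 109 112 111 111 112 110 111
 116 114 116 115 116 119 113 114 15
[... 2764 characters left out ...]
129  89  90  91  91  89  80 206 238 236 237 234 236 239 255 255 255 255 255
 255 255 255 255 255 255 255 255 249 233 236 240 130  79  85  84  83  82  80 230 239 236 237 236 232 239 255 255 255 255 255
 255 255 255 255 255 255 255 255 255 243 233 239 161  77  82  80  82  76  89 237 236 236 236 233 232 255 255 255 255 255 255
 255 255 255 255 255 255 255 255 255 255 246 232 211  94  82  77  76  70 120 239 236 237 221 234 255 255 255 255 255 255 255
 255 255 255 255 255 255 255 255 255 255 255 254 243 226 229 211 173 166 208 237 222 236 250 255 255 255 255 255 255 255 255
 255 255 255 255 255 255 255 255 255 255 255 255 255 254 245 232 231 225 233 243 252 255 255 255 255 255 255 255 255 255 255
```

Run:
```python
from h import *
W=lambda a:(a+np.pi)%(2*np.pi)-np.pi
d=np.load('w2.npz');pose=(d['p'],d['r'])
def hough(im,pose):
    g=cv2.cvtColor(rect(im,pose,(.492,.0775),.046,.07,280),cv2.COLOR_RGB2GRAY)
    h=cv2.HoughCircles(cv2.GaussianBlur(g,(5,5),0),cv2.HOUGH_GRADIENT,1,100,param1=100,param2=15,minRadius=80,maxRadius=100)[0,0]
    return .492-(h[1]-139.5)*.0005,.0775-(h[0]-139.5)*.0005,h[2]
print(hough(d['im'],pose))
c=(.491,.077);y0=np.pi-.17
go([*c,.12],y0,.15)
go([*c,.061],y0,.08,force_limit=10)
hand.grip(0);s=arm.sense();print(s['gripper_width'],np.round(s['force'],1),s['time_s'],W(yaw_of(s['tool_rot'])-np.pi))
q=np.array(s['joint_positions']);q[6]+=W(-.248+np.pi-yaw_of(s['tool_rot']));arm.move_j(q);arm.hold(.2)
s=arm.sense();print(W(yaw_of(s['tool_rot'])-np.pi),np.round(s['force'],1),s['ee_pos'])
hand.grip(1.0)
go([.485,.082,.20],np.pi,.15)
arm.hold(.2)
s=arm.sense();im=snapshot('wrist');pose=(s['ee_pos'],s['tool_rot']);np.savez('w3.npz',im=im,p=pose[0],r=pose[1])
print(s['time_s'],hough(im,pose))
for idx in([0,4],[0,1,3,4],[0,1,2,3,4]):print(fit(im,pose,(.4915,.0775),idx)[:3])
g=cv2.cvtColor(rect(im,pose,(.492,.0775),.079,.03,31),cv2.COLOR_RGB2GRAY)
for r in g[2:30]:print(''.join('%4d'%v for v in r[4:28]))
```

```text
(np.float32(0.4905), np.float32(0.077), np.float32(86.9))
False 32.07 [0.4913 0.0772 0.1205] 2.973 [ 0.5 -0.6  0.3] 1.0
False 32.95 [0.4912 0.0771 0.0613] 2.972 [-0.3 -0.1  0. ] 1.0
0.15305486586300318 [1.1 3.8 0.7] 33.6083 -0.1696843812261788
-0.24638542874761038 [1.1 3.9 0. ] [0.49118936 0.07748442 0.06106779]
False 35.83 [0.4846 0.0819 0.1992] 3.141 [ 0.2 -1.  -0.8] 0.999
36.0333 (np.float32(0.49), np.float32(0.0765), np.float32(87.5))
[[105.84, 0.5, -1.5, -13.5], [104.29, 0.5, -1.0, -14.0], [101.72, 0.5, -2.0, -13.0]]
[[105.84, 0.5, -1.5, -13.5], [105.09, 0.5, -1.0, -14.0], [104.14, 0.5, -0.5, -15.0]]
[[105.12, 0.0, -1.5, -13.5], [103.74, 0.5, -1.5, -13.5], [102.78, 0.0, -2.0, -13.0]]
 112 115 111 112 110 120 154 201 230 249 244 244 242 238 243 213 194 150 121 109 108 110 111 109
 114 112 121 145 230 238 249 251 253 232 255 255 255 255 255 254 246 241 217 202 142 112 107 108
 112 136 224 252 252 254 255 255 253 132 255 255 237 255 255 174 242 255 252 246 235 192 116 105
 164 254 253 253 255 255 255 255 255 140 251 186  73 112 255 168 222 255 255 255 253 238 232 144
 251 254 255 1
[... 1613 characters left out ...]
5 236 235 235 253 255
 255 255 234 236 235 236 219  88  91  92  92  91  92  79 202 238 237 238 234 234 236 240 255 255
 255 255 243 233 236 236 194  90  91  90  93  91  88  92 227 237 236 236 233 235 236 247 255 255
 255 255 253 235 235 235 195  84  91  92  89  90  85 116 238 235 236 234 237 235 235 253 255 255
 255 255 255 248 232 236 201  75  82  80  85  82  83 146 240 236 238 235 236 235 247 255 255 255
 255 255 255 255 239 235 230  80  76  83  79  78  72 204 238 235 237 234 233 236 255 255 255 255
 255 255 255 255 255 239 229 169 108  83  76  73  71 234 237 236 236 225 242 255 255 255 255 255
 255 255 255 255 255 255 253 233 225 232 197 164 171 238 234 227 227 246 255 255 255 255 255 255
```

Run:
```python
from h import *
arm.move_to([.40,.30,.30],down(np.pi));arm.hold(.3)
for n in('top','scene'):
    a=snapshot(n)
    for l in('hook','hook_grip','timer','jar','spice','mug','can'):print(n,l,[(np.round(d['centre']).tolist(),round(d['score'],2)) for d in find_in(n,l)[:2]])
    if n=='top':
        h=cv2.cvtColor(a,cv2.COLOR_RGB2HSV);roi=np.zeros(h.shape[:2],np.uint8);roi[170:300,300:440]=1
        m=((h[:,:,1]<60)&(h[:,:,2]>130)).astype(np.uint8)*roi
        k,l,st,c=cv2.connectedComponentsWithStats(m)
        for i in range(1,k):
            if st[i,4]>25:
                yy,xx=np.nonzero(l==i);print(st[i],[np.round(p2w('top',p,.004),3).tolist() for p in((xx[yy.argmin()],yy.min()),(xx[yy.argmax()],yy.max()),(xx.min(),yy[xx.argmin()]),(xx.max(),yy[xx.argmax()]))])
s=arm.sense();print(s['time_s'],s['ee_pos'])
```

```text
top hook [([372.0, 276.0], 0.94)]
top hook_grip [([376.0, 277.0], 0.74)]
top timer [([290.0, 243.0], 0.92)]
top jar [([223.0, 158.0], 0.85)]
top spice [([364.0, 149.0], 0.56), ([292.0, 242.0], 0.51)]
top mug [([216.0, 290.0], 0.92), ([288.0, 244.0], 0.58)]
top can [([478.0, 157.0], 0.87), ([288.0, 245.0], 0.71)]
[300 170  85  10 305] [[0.69, 0.025], [0.667, 0.038], [0.675, 0.038], [0.668, -0.183]]
[382 170   9  14  38] [[0.667, -0.191], [0.633, -0.173], [0.639, -0.174], [0.666, -0.199]]
[334 207  44  60 339] [[0.574, -0.126], [0.422, -0.127], [0.559, -0.039], [0.431, -0.133]]
[300 229   9  33 222] [[0.535, 0.051], [0.454, 0.059], [0.535, 0.051], [0.507, 0.034]]
scene hook [([267.0, 160.0], 0.42)]
scene hook_grip [([266.0, 165.0], 0.68)]
scene timer [([332.0, 188.0], 0.64), ([407.0, 236.0], 0.59)]
scene jar [([410.0, 239.0], 0.61)]
scene spice [([251.0, 230.0], 0.93)]
scene mug [([398.0, 160.0], 0.92), ([293.0, 197.0], 0.7)]
scene can [([132.0, 216.0], 0.75), ([265.0, 161.0], 0.73)]
38.1833 [0.4000115  0.29999005 0.29999203]
```

```bash
python3 -c "
from bench import *
print(workorder.job_done())"
```

```text
the job is handed in; nothing more can be done
None
```

The job is handed in at about 38 s: the timer stands about 9 cm clear of the rack, the hook lies flat about 7 cm from it, and the dial was wound past 20 and reads 10 minutes (to about a quarter minute) after a small second correction; early on the hook jammed against a rack leg at about 58 N wrist force, and I backed it off without anything visibly moving.

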